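Clamp a brass ring in the polishing jig with its bayonet plug

TASK

Lay the brass ring down over the neck of the round clamping jig so that it sits flat on the shoulder. Then take the bayonet plug from its storage collar by its wing grip, enter its two lugs into the slots of the neck, push it down against the spring and turn it a quarter turn clockwise (seen from above) to its stop. Finish while still holding the plug by its grip, turned home and pressed down so that its flange bears flat on the ring (the spring would lift it off again), for I shall fit the locking pin; leave the other things on the bench where they are.

Things in the scene. Friction and masses are not known exactly. Their poses are not given: they have to be found in the camera images.
- jig: Clamping jig, fixed: dark round base plate 92 mm wide, 6 mm thick (screw heads to 9 mm); on it an aluminium housing of 68 mm diameter with a flat shoulder 34 mm above the origin; on that a neck of 46.5 mm outer diameter up to 43 mm. Origin: centre of the base's underside, z up. Its x axis runs through the neck's two entry slots (same after half a turn); yaw within 0.5 rad.
- jig_mouth (a point): Centre of the neck's mouth, 43 mm above the jig's origin. Bore 29 mm in diameter; two slots 12 mm wide on the jig's +x and -x side, open to the top, for the lugs. Below the neck's roof (35 to 43 mm above the jig's origin) the lugs turn clockwise from above by 90 degrees, from the jig's x axis to its y axis, onto fixed stops; the other way is blocked.
- follower (a joint): Spring-loaded steel disc, 24 mm wide, in the jig's bore. Value: how far it is pressed down (m, 0 free with its top 25 mm above the jig's origin, at most 0.012). 5 N starts it, then 700 N/m. With the ring in place and the plug home it reads 0.008 and pushes up with 10.6 N; if the turned plug were let go, it would lift it 5 mm until the lugs meet the roof.
- ring: The workpiece, a loose plain brass ring lying flat on the bench: outer diameter 62, inner 50, 20 mm high, about 90 g. Origin: centre of its underside, z up. Take it from above across its outer diameter. In place it lies round the neck (1.5 mm radial play) on the shoulder, underside 34 and top 54 mm above the jig's origin. Ring and stand may change sides.
- plug: Bayonet clamp plug, loose, 160 g: steel flange 58 mm wide, 5 mm thick; below it a spigot 26 mm in diameter, 37 mm long, with a round domed nose, with two lugs on its +x and -x side: 8 mm wide, 6 mm high, 24 to 30 mm below the flange, out to 19 mm from the axis. Origin: centre of the flange's underside, z up, grip above. Same after half a turn.
- plug_grip (a point): Middle of the plug's dark wing grip, 17 mm above the plug's origin: a bar 36 mm long along the plug's x (the lugs' direction), 12 mm thick along y, from 5 to 29 mm above that origin. Fully home on the ring the plug's origin is 54 mm above the jig's; below 57 mm the lugs are under the roof and free to turn; off the slots they stop on the neck at 73 mm.
- stand: The plug's storage collar: a fixed plain grey ring, 66 mm outer and 43 mm inner diameter, 39 mm high. The plug hangs in it by its flange, wing grip up, and lifts straight out. Origin: centre of its underside, on the bench. Stand and ring may change sides.
- emery_block: Bystander: brown block 51x81x22 mm.
- marker: Bystander: marker pen, 135 mm long, lying.
- nut_m16: Bystander: steel hexagon nut, 27 mm.
- hex_key: Bystander: hexagon key, 73 mm long.
- screwdriver: Bystander: screwdriver with a yellow handle, 178 mm long.
- fitting_white: Bystander: small white and brass hose fitting, 64 mm long.
Things that resemble listed ones, but are neither listed nor needed, are in the scene too. What is shaped like the ring but red is not meant. Leave any blue look-alike of the plug alone.

How it is judged:
On the way, in this order (a step that is already met when the one before it is completed fails the run):
1. the ring lies flat on the jig's shoulder, let go (horizontal distance between ring and jig below 0.004 m and z of ring in the frame of jig below 0.0365 m and angle between ring's own z axis and vertical below 0.1 rad and contact force between the fingers and ring below 0.1 N and linear speed of ring below 0.02 m/s), for 0.2 s.
2. the plug is pushed in with its lugs through the slots, below the neck's roof, not yet turned, the ring in place (horizontal distance between each of ring, plug and jig below 0.004 m and z of ring in the frame of jig below 0.0365 m and angle between each of ring, plug's own z axis and vertical below 0.1 rad and z of plug in the frame of jig below 0.0575 m and angle between the x axis of plug and the x axis of jig, either way round below 0.3 rad), for 0.05 s.
3. the plug is turned a quarter turn to its stop, the ring in place (horizontal distance between each of ring, plug and jig below 0.004 m and z of ring in the frame of jig below 0.0365 m and angle between each of ring, plug's own z axis and vertical below 0.1 rad and z of plug in the frame of jig below 0.0575 m and angle between the x axis of plug and the x axis of jig, either way round above 1.35 rad), for 0.1 s.
At the end, for the whole second after the job is handed in: Ring flat on the shoulder (4 mm off centre, 2.5 mm height); plug in the neck (4 mm, upright to 0.1 rad), turned 77 degrees or more, flange within 2 mm of home and on the ring with over 1 N, follower down over 6 mm, at rest; fingers grip the plug with over 3 N (horizontal distance between each of ring, plug and jig below 0.004 m and z of ring in the frame of jig below 0.0365 m and angle between each of ring, plug's own z axis and vertical below 0.1 rad and z of plug in the frame of jig below 0.056 m and angle between the x axis of plug and the x axis of jig, either way round above 1.35 rad and value of joint follower above 0.006 m and contact force between the fingers and plug above 3 N and contact force between plug and ring above 1 N and linear speed of plug below 0.02 m/s); the arm keeps its last pose, push and grip.
It fails at once if another thing on the bench is moved more than 25 mm (distance of any of emery_block, marker, nut_m16, hex_key, screwdriver, fitting_white from where it was at the start of the episode above 0.025 m).
It also fails if it takes over 72 s, if anything falls off the work surface, if the arm or the gripper's body presses on something with over 40 N, if the wrist force passes 120 N, or if a joint passes its speed limit or range.

ROBOT

A 7-joint arm with a two-finger parallel gripper is mounted at the origin on a cart in front of the work surface, level with it; the furniture and walls round the work are solid. World frame = base frame: x ahead of the robot, y to its left, z up, the work surface at z = 0. Lengths are in m, angles in rad, forces in N, time in s.
With the tool pointing down it reaches from about 0.425 to 0.825 m from the base axis. Payload 3.6 kg.
Tool frame: the origin (TCP) lies midway between the tips of the shut fingers; the grasp point (between the pads) lies 19 mm behind it; z points along the fingers, y is the line along which they close (so a half turn about z gives the same grasp; the last joint's range is limited). The gripper opens to 85 mm and grips with 20 to 120 N. Pads are 22 mm wide; open, the fingers measure 114 mm over their backs; the gripper's body (76 mm by 85 mm) begins 54 mm behind the grasp point. The pads swing forward as they close: fully open they stand 13 mm farther back than shut.
Start: joints at [1.163, 0.615, -0.013, 1.423, 0.008, 1.103, -0.04], TCP at [0.242, -0.603, 0.192] pointing down, gripper open.
Joint ranges: [-3.12, 3.12], [-0.3, 2.06], [-1.34, 1.32], [0.26, 2.42], [-1.36, 4.5], [0.01, 1.98], [-2.84, 2.84]. Speed limits (rad/s): [2.79, 2.79, 3.14, 3.14, 3.14, 3.14, 3.14].

INTERFACE

Orientations are given as a rotation vector (axis times angle).
In Python, from station import readout, eyes, r, finder gives the robot as it stands. The module is installed in compiled form; this text tells all that it offers.
- The arm moves only by the tool arm_command, never from a script. Its argument "targets" is a list of rows, each a list of 7 numbers: the finger opening in m, from 0 to 0.0854, then the shift along the tool's x, y, z in m, then the turn, a rotation vector about the tool's x, y, z in rad. In form: [[fingers, tx, ty, tz, rx, ry, rz], ...]. A call has 1 to 20 rows; each row is the pose to reach, as a shift and turn from the pose commanded when the call began, along the tool's axes at that moment; what a row does not reach only later rows make up. A row lasts 1/10 s, in which the tool goes at most 50 mm and 8.59 degrees, less where a joint would pass 70% of its speed; a pose out of reach is approached as far as the arm can. A call with a gripper value outside its range is refused whole. The fingers move at their own pace and stop on an object; the grip force is fixed at half the most. Time passes only in rows, so rows that repeat a pose let the fingers close. It gives the time, the measured TCP pose, the force, the opening and the grip force at its end, in the units of the state.
- readout.observe(): the state, without advancing time (a new reading comes with each control period).
- eyes.snapshot(name): name is "scene" or "top" or "wrist"; returns a dict with "img" (480x640x3 uint8, blue, green, red), "vfov" (degrees; the focal length in pixels is half the picture's height over the tangent of half this angle, whatever the lens; pixels are square), "cx", "cy" (the principal point, pixels), "camera_from_world" (4x4, takes a point from world to camera coordinates); the wrist camera has in their place "tool_from_camera" (4x4, takes a point from camera to tool coordinates, whose origin is the TCP and whose axes are the flange's). Camera axes: x right, y up, looking along -z (the intrinsics and any distortion apply to the point x, -y, -z); pixel columns grow to the right and rows downward; lengths in m; the calibration is good to about 2 mm. The wrist camera is an equidistant fisheye: a pixel r from the principal point sees the ray r / f radians off the axis. A picture is of the moment at which its call begins: read the wrist's pose just before it. There is no depth.
- r.job_done(): hands the job in; it is judged then, once.
Trained networks look in the newest picture that a camera, given by its name, has taken for a name from the list of things; names that differ only in an ending like _2 or _b are one class to them, and where a whole thing is asked for, a point or a joint stands for the part that bears it (a point fixed in the world has none). Each returns a list of dicts, best first, with "score" (0 to 1); they miss things now and then, are a little off and sometimes report something else, mostly with a low value. They report only what shows in the picture. A call takes as long as a camera call. They do not tell look-alikes from the thing itself.
- finder.recognise(camera, thing): "box" ([centre column, centre row, width, height] in pixels, round what is visible of it).
- finder.trace(camera, thing): "mask" (480x640 bool, what is visible of it) and "box" ([centre column, centre row, width, height] in pixels, round what is visible of it).
The state is a dict: "time_s": time; "joint_pos": joint angles; "joint_velocities": joint speeds; "joint_efforts": joint torques, N m; "tool_pos": TCP position; "tool_rot": TCP orientation; "ft_force": force on the tool from outside, world axes, zero at the start; "moment": the same for the moment, N m; "grip_width": finger opening in m; "gripper_force": force on a finger pad.
Only numpy, scipy, OpenCV 4.12 (cv2) and the standard library are available. Lean on these libraries where they do the work, as an engineer would, in place of code of your own. Each camera call takes 0.05 s, during which the arm holds its last target. There are 200 camera calls.

## Working session

There is one attempt and no reset: what is moved stays moved. The work goes in short steps, Python scripts to look and compute and a tool call to move; the robot and the scene stay as the last step left them, time stands still between calls to the robot, and variables do not carry over. Pictures are saved under pics/ and viewed, at most 10 in all, crops included, and the job is handed in when it is done.

Besides the shell and the picture viewer there is one more tool, called after "Request:" as name(argument=value, ...), one argument or row to a line, values as JSON. arm_command: Moves the arm, as the interface text tells. Its arguments: {"type":"object","properties":{"targets":{"type":"array","items":{"type":"array","items":{"type":"number"}}}},"required":["targets"]}

```bash
mkdir -p pics; cat > h.py <<'E'
import numpy as np, cv2
from scipy.spatial.transform import Rotation as R
from station import readout, eyes, r, finder
def snap(n):
    o=readout.observe(); s=eyes.snapshot(n); s['o']=o; return s
def ray(s,u,v):
    f=240/np.tan(np.radians(s['vfov'])/2); x=u-s['cx']; y=v-s['cy']
    if 'tool_from_camera' in s:
        rr=np.hypot(x,y); t=rr/f; d=np.array([x/rr*np.sin(t) if rr else 0,-y/rr*np.sin(t) if rr else 0,-np.cos(t)])
        T=np.eye(4);T[:3,:3]=R.from_rotvec(s['o']['tool_rot']).as_matrix();T[:3,3]=s['o']['tool_pos']
        W=T@s['tool_from_camera']
    else:
        d=np.array([x/f,-y/f,-1]); W=np.linalg.inv(s['camera_from_world'])
    return W[:3,3],W[:3,:3]@d
def at(s,u,v,z):
    o,d=ray(s,u,v); return o+d*(z-o[2])/d[2]
def proj(s,p):
    p=np.asarray(p,float)
    f=240/np.tan(np.radians(s['vfov'])/2)
    if 'tool_from_camera' in s:
        T=np.eye(4);T[:3,:3]=R.from_rotvec(s['o']['tool_rot']).as_matrix();T[:3,3]=s['o']['tool_pos']
        c=(np.linalg.inv(T@s['tool_from_camera'])@np.r_[p,1])[:3]
        x,y,z=c[0],-c[1],-c[2]; q=np.hypot(x,y); t=np.arctan2(q,z)
        return np.array([s['cx']+f*t*x/q,s['cy']+f*t*y/q])
    c=(s['camera_from_world']@np.r_[p,1])[:3]
    return np.array([s['cx']+f*c[0]/-c[2],s['cy']-f*c[1]/-c[2]])
E
python3 - <<'E'
from h import *
o=readout.observe(); print(o['time_s'],o['tool_pos'],o['tool_rot'],o['grip_width'])
ims=[]
for n in ['top','scene']:
    s=snap(n); cv2.imwrite(f'pics/{n}0.png',s['img'])
    print(n,s['vfov'],s['cx'],s['cy'],np.linalg.inv(s['camera_from_world'])[:3,3].round(3))
    for t in ['jig','ring','plug','stand','plug_grip']+(['emery_block','marker','nut_m16','hex_key','screwdriver','fitting_white'] if n=='top' else []):
        for d in finder.recognise(n,t)[:4]:
            b=d['box']; print(t,round(d['score'],2),np.round(b),at(s,b[0],b[1],0.02)[:2].round(3))
E
```

```text
0.0 [ 0.24128062 -0.60259235  0.1909319 ] [-3.08225061e+00 -5.94257632e-01  7.99279389e-04] 0.08549160224107503
top 57.51870551992833 322.8327030630549 234.7630955904222 [0.327 0.016 1.057]
jig 0.78 [352. 251.  36.  37.] [ 0.473 -0.054]
ring 0.73 [204. 233.  28.  25.] [0.519 0.3  ]
ring 0.66 [207. 275.  25.  28.] [0.417 0.29 ]
ring 0.42 [153. 201.   9.  55.] [0.599 0.43 ]
ring 0.29 [332. 297.  24.  14.] [ 0.364 -0.004]
plug 0.7 [442. 211.  23.  20.] [ 0.57  -0.275]
stand 0.53 [455. 253.  26.  23.] [ 0.466 -0.301]
plug_grip 0.64 [460. 251.  25.  25.] [ 0.471 -0.313]
plug_grip 0.56 [441. 208.  19.  19.] [ 0.577 -0.273]
emery_block 0.95 [200. 175.  35.  32.] [0.665 0.316]
marker 0.68 [153. 202.   7.  52.] [0.597 0.428]
marker 0.34 [352. 252.  34.  34.] [ 0.469 -0.053]
nut_m16 0.43 [202. 233.  31.  27.] [0.519 0.306]
nut_m16 0.42 [391. 283.  10.  14.] [ 0.396 -0.145]
nut_m16 0.39 [333. 296.  24.  12.] [ 0.367 -0.007]
hex_key 0.53 [269. 272.  11.  11.] [0.423 0.144]
screwdriver 0.82 [512. 246.  12.  74.] [ 0.481 -0.438]
fitting_white 0.65 [330. 295.  24.  11.] [0.368 0.001]
fitting_white 0.53 [155. 202.  11.  53.] [0.596 0.424]
scene 47.49938753835387 321.07152171484285 234.85068500919198 [-0.253  0.972  0.88 ]
jig 0.71 [351. 249.  31.  24.] [ 0.459 -0.037]
jig 0.59 [334. 292.  25.   8.] [0.383 0.138]
ring 0.87 [280. 325.  24.  27.] [0.408 0.31 ]
ring 0.74 [245. 305.  27.  25.] [0.522 0.31 ]
plug 0.78 [368. 201.  16.  25.] [ 0.576 -0.288]
plug 0.75 [399. 204.  18.  16.] [ 0.489 -0.333]
stand 0.57 [401. 212.  25.  13.] [ 0.457 -0.293]
stand 0.56 [201. 286.  27.  30.] [0.66  0.329]
stand 0.26 [401. 203.  16.  16.] [ 0.485 -0.338]
plug_grip 0.71 [367. 202.  17.  24.] [ 0.576 -0.28 ]
plug_grip 0.6 [400. 200.  18.  17.] [ 0.501 -0.355]
plug_grip 0.56 [391. 246.   6.   4.] [ 0.383 -0.119]
```

View pics/top0.png

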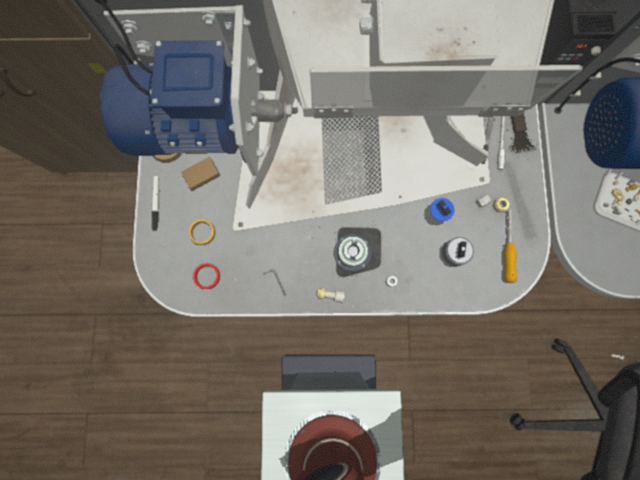

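View pics/scene0.png

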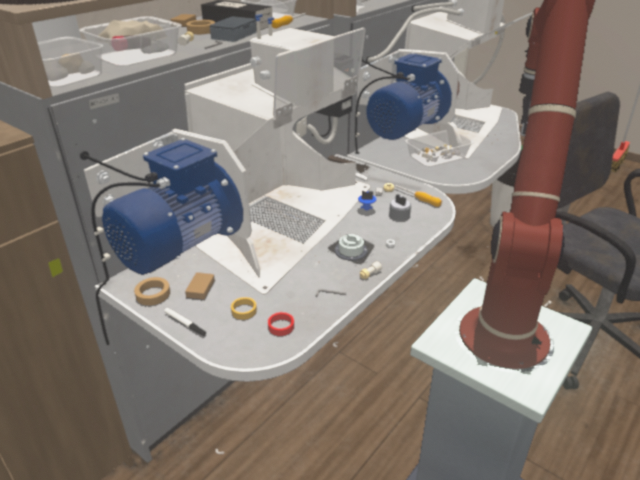

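Top view: the brass ring is at (202,232). It could be confused with the red ring (206,276) and the brown roller ring under the motor (166,155). The plug in its grey collar is at (459,251), and its look-alike is the blue plug (441,210). The jig is at (352,251). By the description I choose (202,232) and (459,251), and check them in one crop.

```bash
python3 - <<'E'
from h import *
s=snap('top'); q=snap('scene')
print('proj tcp/base',proj(s,s['o']['tool_pos']),proj(q,q['o']['tool_pos']),proj(s,[0,0,0]),proj(q,[0,0,0]))
a=cv2.resize(s['img'][205:265,170:240],None,fx=5.5,fy=5.5,interpolation=2)
b=cv2.resize(s['img'][195:270,430:500],None,fx=5.5,fy=5.5,interpolation=2)[:330]
c=cv2.resize(s['img'][220:280,317:387],None,fx=5.5,fy=5.5,interpolation=2)
d=cv2.resize(q['img'][220:280,317:387],None,fx=5.5,fy=5.5,interpolation=2)[:270]
m=np.hstack([a[:270],b[:270]]); m2=np.hstack([c[:300],np.vstack([d,np.zeros((30,385,3),np.uint8)])])
cv2.imwrite('pics/crop1.png',np.vstack([m,m2]))
w=snap('wrist');cv2.imwrite('pics/w0.png',w['img']);print(w['vfov'],w['tool_from_camera'].round(3))
for n,ss in [('top',s),('scene',q)]:
  for t,k in [('ring',2),('jig',1),('plug',2),('stand',2)]:
    for d in finder.trace(n,t)[:k]:
      mk=d['mask']; v,u=np.nonzero(mk); cu,cv_=(u.min()+u.max())/2,(v.min()+v.max())/2
      print(n,t,round(d['score'],2),cu,cv_,mk.sum(),[at(ss,cu,cv_,z)[:2].round(4).tolist() for z in (0.01,.02,.04)])
E
```

```text
proj tcp/base [647.08921257 355.81480262] [520.26017849 144.96326642] [331.33763842 460.75665722] [503.51150487 335.09216969]
65.70646984690485 [[-0.     0.96   0.279  0.071]
 [ 1.     0.     0.     0.001]
 [ 0.     0.279 -0.96  -0.181]
 [ 0.     0.     0.     1.   ]]
top ring 0.78 206.0 275.5 295 [[0.4176, 0.2955], [0.4167, 0.2928], [0.415, 0.2874]]
top ring 0.67 201.0 232.0 233 [[0.5236, 0.3118], [0.5217, 0.309], [0.518, 0.3033]]
top jig 0.71 352.0 252.0 1085 [[0.4716, -0.055], [0.4702, -0.0544], [0.4674, -0.053]]
top plug 0.92 459.0 249.5 482 [[0.4756, -0.3138], [0.4742, -0.3106], [0.4713, -0.3043]]
top plug 0.56 441.5 209.0 441 [[0.5764, -0.2771], [0.574, -0.2743], [0.5693, -0.2687]]
top stand 0.81 457.0 251.5 239 [[0.4708, -0.3087], [0.4694, -0.3056], [0.4667, -0.2994]]
scene ring 0.9 280.5 322.5 466 [[0.4203, 0.2944], [0.4125, 0.3022], [0.397, 0.3178]]
scene ring 0.71 243.5 308.0 400 [[0.5247, 0.3121], [0.5158, 0.3197], [0.4979, 0.3349]]
scene jig 0.6 351.0 246.5 658 [[0.4761, -0.0599], [0.4677, -0.048], [0.4509, -0.0243]]
scene plug 0.76 400.5 201.0 174 [[0.5036, -0.3651], [0.4949, -0.3497], [0.4775, -0.3189]]
scene plug 0.5 367.0 200.0 249 [[0.5913, -0.3041], [0.5816, -0.2894], [0.5622, -0.26]]
scene stand 0.67 351.0 246.5 665 [[0.4761, -0.0599], [0.4677, -0.048], [0.4509, -0.0243]]
scene stand 0.62 399.5 212.5 259 [[0.4681, -0.3022], [0.4598, -0.2876], [0.4432, -0.2583]]
```

View pics/crop1.png

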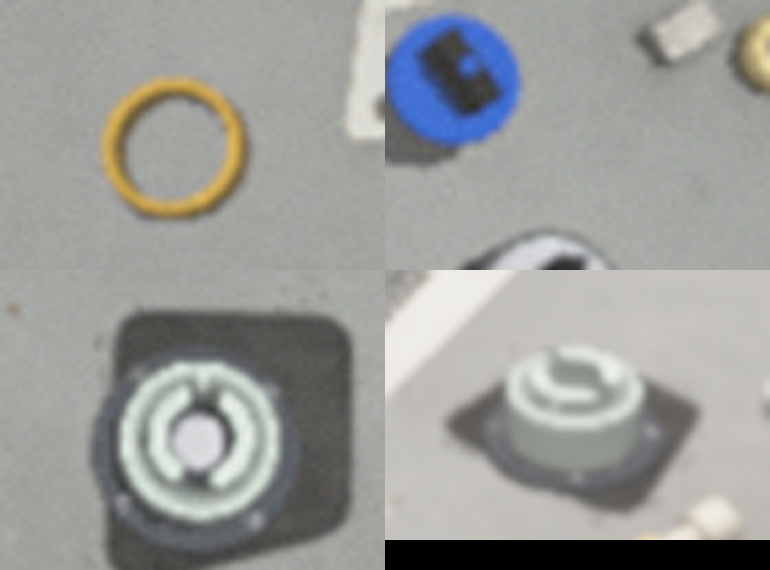

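The crop shows the plain brass ring alone at upper left. The blue look-alike plug with its own black grip is at upper right. The jig has its neck slots near image top and bottom, i.e. roughly along world x. Now I hover over the plug with the wrist camera.

```bash
cat >> h.py <<'E'
def mv(p,psi,ref=None):
    """shift+turn (tool axes) from measured pose (or ref=(pos,rotvec)) to tool-down pose at p, tool x at world angle psi"""
    o=readout.observe(); p0,r0=ref if ref else (o['tool_pos'],o['tool_rot'])
    A=R.from_rotvec(r0); c,s=np.cos(psi),np.sin(psi)
    B=R.from_matrix(np.array([[c,s,0],[s,-c,0],[0,0,-1]]).T) 
    B=R.from_matrix(np.column_stack([[c,s,0],[s,-c,0],[0,0,-1]]))
    print('t',A.inv().apply(np.array(p)-p0).round(4),'r',(A.inv()*B).as_rotvec().round(4))
def st():
    o=readout.observe(); x=R.from_rotvec(o['tool_rot']).as_matrix()
    print(round(o['time_s'],2),'pos',np.round(o['tool_pos'],4),'psi',round(np.arctan2(x[1,0],x[0,0]),4),'tilt',x[:2,2].round(4),'w',round(o['grip_width'],4),'gf',np.round(o['gripper_force'],1),'F',np.round(o['ft_force'],1),'q',np.round(o['joint_pos'],2))
E
python3 - <<'E'
from h import *
st(); mv([.47,-.303,.20],1.5)
E
```

```text
1.45 pos [ 0.2416 -0.6034  0.1921] psi 0.3809 tilt [0.     0.0001] w 0.0854 gf 0.0 F [-0.4  0.1  0.2] q [ 1.16  0.61 -0.01  1.42  0.01  1.1  -0.04]
t [ 0.3237 -0.194  -0.0079] r [ 0.0000e+00 -1.0000e-04 -1.1191e+00]
```

Request:
arm_command(
  targets=[
    [0.085,0.3237,-0.194,-0.008,0,0,-1.119],
    [0.085,0.3237,-0.194,-0.008,0,0,-1.119],
    [0.085,0.3237,-0.194,-0.008,0,0,-1.119],
    [0.085,0.3237,-0.194,-0.008,0,0,-1.119],
    [0.085,0.3237,-0.194,-0.008,0,0,-1.119],
    [0.085,0.3237,-0.194,-0.008,0,0,-1.119],
    [0.085,0.3237,-0.194,-0.008,0,0,-1.119],
    [0.085,0.3237,-0.194,-0.008,0,0,-1.119],
    [0.085,0.3237,-0.194,-0.008,0,0,-1.119],
    [0.085,0.3237,-0.194,-0.008,0,0,-1.119],
    [0.085,0.3237,-0.194,-0.008,0,0,-1.119],
    [0.085,0.3237,-0.194,-0.008,0,0,-1.119],
  ],
)

```text
time_s: 2.65
tool_pos: [0.4687, -0.3049, 0.2]
tool_rot: [-2.303, -2.137, 0.002]
ft_force: [-0.3, -0.1, -0.4]
grip_width: 0.0853
gripper_force: 0.0
```

```bash
python3 - <<'E'
from h import *
st(); s=snap('wrist'); cv2.imwrite('pics/w1.png',s['img'])
np.save('w1.npy',{k:s[k] for k in s},allow_pickle=True)
for t in ['plug','plug_grip','stand']:
    for d in finder.trace('wrist',t)[:3]:
        v,u=np.nonzero(d['mask']); print(t,d['score'],np.round(d['box']),d['mask'].sum(), at(s,(u.min()+u.max())/2,(v.min()+v.max())/2,.044)[:2].round(4))
mv([.472,-.055,.17],2.0)
E
```

```text
2.65 pos [ 0.4687 -0.3049  0.2   ] psi 1.4959 tilt [-0.0009 -0.0008] w 0.0853 gf 0.0 F [-0.3 -0.1 -0.4] q [ 0.76  0.48 -0.34  1.67  0.19  1.02  0.28]
plug 0.92 [422. 162.  62.  59.] 2850 [ 0.5685 -0.269 ]
plug 0.89 [320. 207.  59.  62.] 2878 [ 0.47   -0.3039]
plug_grip 0.66 [422. 163.  56.  62.] 2743 [ 0.5671 -0.2685]
plug_grip 0.6 [319. 208.  59.  61.] 2938 [ 0.4701 -0.3034]
stand 0.91 [321. 203.  65.  73.] 827 [ 0.4697 -0.302 ]
stand 0.38 [240.  56.  28.  26.] 380 [ 0.4091 -0.1566]
t [ 0.2483 -0.0155  0.03  ] r [-3.000e-04  1.000e-04 -5.018e-01]
```

View pics/w1.png

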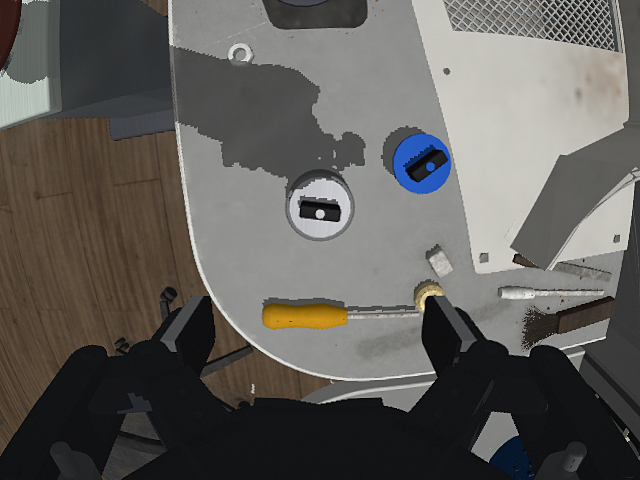

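The wrist picture shows the steel plug in its grey collar at (320,209), with the grip bar nearly horizontal in the image. The blue look-alike is at (422,163). I measure the bar and go on over the jig.

```bash
cat >> h.py <<'E'
def grip(s,cu,cv_,z,rad=28):
    g=s['img'].max(2); m=(g<70).astype(np.uint8); yy,xx=np.mgrid[:480,:640]; m[(xx-cu)**2+(yy-cv_)**2>rad**2]=0
    n,l,stt,c=cv2.connectedComponentsWithStats(m); k=1+np.argmax(stt[1:,4])
    v,u=np.nonzero(l==k); P=np.array([at(s,a,b,z)[:2] for a,b in zip(u,v)]).astype(np.float32)
    (cx,cy),(w,h),a=cv2.minAreaRect(P*1000)
    a=np.radians(a if w>h else a+90); a=(a+np.pi/2)%np.pi-np.pi/2
    return np.array([cx,cy])/1000,(w,h),a,len(u)
E
python3 - <<'E'
from h import *
s=np.load('w1.npy',allow_pickle=True).item()
print(grip(s,320,209,.064,24)); print(proj(s,[.47,-.303,.044]))
E
```

```text
(array([ 0.47029224, -0.30285614]), (15.903582572937012, 35.673667907714844), np.float64(-0.22042584868422388), 621)
[319.38244782 206.07518367]
```

Request:
arm_command(
  targets=[
    [0.085,0.2483,-0.0155,0.03,0,0,-0.5],
    [0.085,0.2483,-0.0155,0.03,0,0,-0.5],
    [0.085,0.2483,-0.0155,0.03,0,0,-0.5],
    [0.085,0.2483,-0.0155,0.03,0,0,-0.5],
    [0.085,0.2483,-0.0155,0.03,0,0,-0.5],
    [0.085,0.2483,-0.0155,0.03,0,0,-0.5],
    [0.085,0.2483,-0.0155,0.03,0,0,-0.5],
    [0.085,0.2483,-0.0155,0.03,0,0,-0.5],
  ],
)

```text
time_s: 3.65
tool_pos: [0.4722, -0.0559, 0.1701]
tool_rot: [1.701, 2.641, -0.001]
ft_force: [0.6, -0.1, 0.5]
grip_width: 0.0848
gripper_force: 0.0
```

```bash
python3 - <<'E'
from h import *
st(); s=snap('wrist'); np.save('w2.npy',s,allow_pickle=True)
for t in ['jig']:
    for d in finder.trace('wrist',t)[:3]:
        v,u=np.nonzero(d['mask']); print(t,d['score'],np.round(d['box']),d['mask'].sum(), at(s,(u.min()+u.max())/2,(v.min()+v.max())/2,.034)[:2].round(4))
c=proj(s,[.472,-.055,.043]).round().astype(int); print(c)
cr=s['img'][c[1]-70:c[1]+70,c[0]-90:c[0]+90]; cv2.imwrite('pics/w2c.png',cv2.resize(cr,None,fx=4,fy=4,interpolation=2))
mv([.522,.309,.17],2.0)
E
```

```text
3.65 pos [ 0.4722 -0.0559  0.1701] psi 1.9973 tilt [ 0.     -0.0011] w 0.0848 gf 0.0 F [ 0.6 -0.1  0.5] q [ 0.44  0.41 -0.51  1.93  0.26  0.86  0.22]
jig 0.67 [319. 202.  94.  98.] 7074 [ 0.4694 -0.0485]
jig 0.17 [229. 401.  29.  20.] 396 [ 0.4697 -0.2933]
[319 214]
t [ 3.123e-01  1.960e-01 -2.000e-04] r [-0.0004  0.0007 -0.0041]
```

View pics/w2c.png

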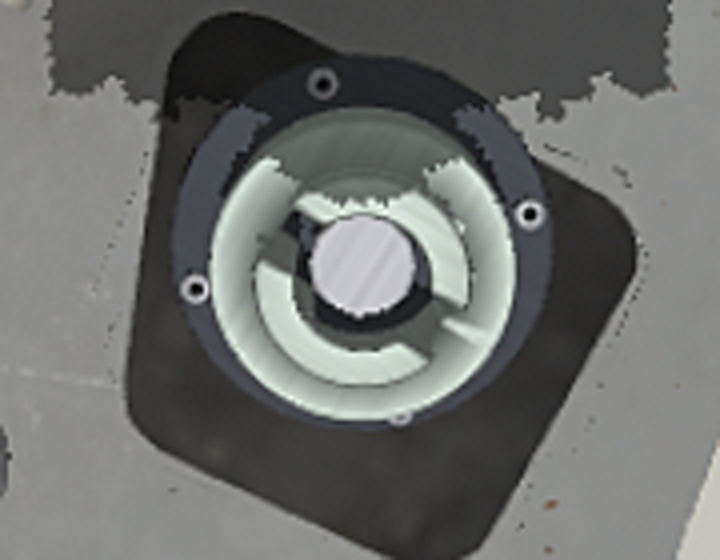

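The crop shows the jig's four screws at crop (322,83), (530,214), (400,416) and (195,288). The neck gaps are at upper left (285,235) and lower right (440,325), with a bright mark at (465,330). I rectify this to the z=43 mm plane to measure centre and yaw.

```bash
python3 - <<'E'
from h import *
s=np.load('w2.npy',allow_pickle=True).item()
P=np.array([at(s,229+x/4,144+y/4,.009)[:2] for x,y in [(322,83),(530,214),(400,416),(195,288)]])
print(P.round(4),P.mean(0)); c=P.mean(0); d=P-c; print(np.hypot(*d.T),np.degrees(np.arctan2(d[:,1],d[:,0])))
n=280; r0=.035
def rect(z):
    m=np.zeros((n,n,2),np.float32)
    for i in range(n):
        for j in range(n):
            m[i,j]=proj(s,[c[0]+r0*(1-2*i/n),c[1]+r0*(1-2*j/n),z])
    return cv2.remap(s['img'],m[...,0],m[...,1],cv2.INTER_LINEAR)
a=rect(.043); b=rect(.034)
for q in (a,b):
    for rr in (14.5,23.25,34): cv2.circle(q,(n//2,n//2),int(rr/35*n/2),(0,0,255),1)
cv2.imwrite('pics/w2r.png',cv2.resize(np.hstack([a,b]),None,fx=1.4,fy=1.4))
E
```

```text
[[ 0.4483 -0.023 ]
 [ 0.5052 -0.0307]
 [ 0.4983 -0.0884]
 [ 0.4406 -0.0796]] [ 0.4730834  -0.05539418]
[0.04084557 0.04050278 0.04148659 0.04046406] [ 127.41409299   37.62023976  -52.64321358 -143.28721516]
```

View pics/w2r.png

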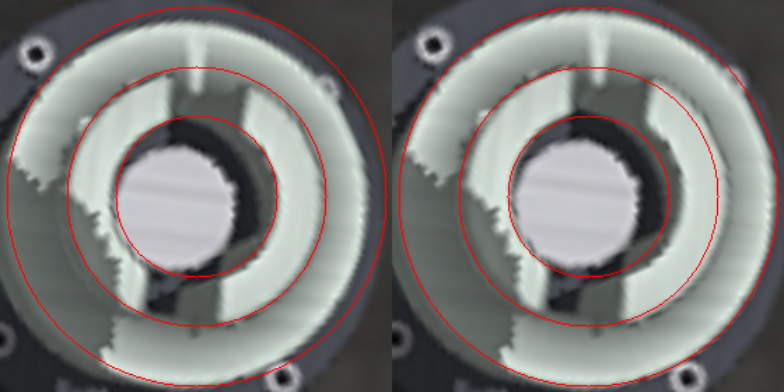

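Request:
arm_command(
  targets=[
    [0.085,0.3123,0.196,0,0,0,0],
    [0.085,0.3123,0.196,0,0,0,0],
    [0.085,0.3123,0.196,0,0,0,0],
    [0.085,0.3123,0.196,0,0,0,0],
    [0.085,0.3123,0.196,0,0,0,0],
    [0.085,0.3123,0.196,0,0,0,0],
    [0.085,0.3123,0.196,0,0,0,0],
    [0.085,0.3123,0.196,0,0,0,0],
    [0.085,0.3123,0.196,0,0,0,0],
    [0.085,0.3123,0.196,0,0,0,0],
  ],
)

```text
time_s: 4.75
tool_pos: [0.5212, 0.3093, 0.1696]
tool_rot: [1.7, 2.641, -0.003]
ft_force: [0.2, -0.3, -0.5]
grip_width: 0.0847
gripper_force: 0.0
```

```bash
python3 - <<'E'
from h import *
st(); s=snap('wrist'); np.save('w3.npy',s,allow_pickle=True)
for d in finder.trace('wrist','ring')[:3]:
    v,u=np.nonzero(d['mask'])
    print(d['score'],np.round(d['box']))
    P=np.array([at(s,a,b,.02)[:2] for a,b in zip(u,v)]).astype(np.float32)
    print(s['img'][d['mask']].mean(0).round(),(cv2.minEnclosingCircle(P*1000)))
E
```

```text
4.75 pos [0.5212 0.3093 0.1696] psi 1.9975 tilt [-0.0004 -0.002 ] w 0.0847 gf 0.0 F [ 0.2 -0.3 -0.5] q [-0.28  0.61 -0.49  1.58  0.32  1.04 -0.43]
0.72 [325. 207.  62.  71.]
[ 50. 114. 142.] ((525.2149047851562, 312.5567321777344), 32.21448516845703)
0.7 [211. 176.  62.  64.]
[ 23.  24. 108.] ((419.4435119628906, 296.484619140625), 32.36297607421875)
```

The rectified jig view puts the neck concentric with the fitted circles, centre (0.473,-0.055). The slots give yaw about -0.13 rad, which the screws confirm. Now the ring: fit its silhouette hull.

```bash
cat >> h.py <<'E'
from scipy.optimize import minimize
def fitcyl(s,mask,x0,rad,z0,z1):
    """centre of an upright cylinder whose filled silhouette best covers mask's hull (4x supersampled)"""
    v,u=np.nonzero(mask); H=cv2.convexHull(np.column_stack([u,v]).astype(np.float32))[:,0]
    lo=H.min(0)-8; K=6
    def draw(Q):
        m=np.zeros((700,900),np.uint8); cv2.fillPoly(m,[np.round((Q-lo)*K).astype(int)],1); return m
    M=draw(H+0.0)
    t=np.linspace(0,2*np.pi,48)
    def f(x):
        Q=np.array([proj(s,[x[0]+rad*np.cos(a),x[1]+rad*np.sin(a),z]) for z in (z0,z1) for a in t],np.float32)
        m=draw(cv2.convexHull(Q)[:,0]); return 1-(m&M).sum()/(m|M).sum()
    q=minimize(f,x0,method='Nelder-Mead',options=dict(initial_simplex=np.array(x0)+np.array([[0,0],[.004,0],[0,.004]]),xatol=1e-4,fatol=1e-4))
    return q.x,q.fun
E
python3 - <<'E'
from h import *
s=np.load('w3.npy',allow_pickle=True).item()
hsv=cv2.cvtColor(s['img'],cv2.COLOR_BGR2HSV); m=((hsv[...,0]>12)&(hsv[...,0]<35)&(hsv[...,1]>90)).astype(np.uint8); 
yy,xx=np.mgrid[:480,:640]; m[(xx-325)**2+(yy-207)**2>45**2]=0
print(m.sum()); print(fitcyl(s,m,[.5235,.311],.031,0,.02))
# jig housing from network mask of w2 for comparison
x,_=fitcyl(s,m,[.5235,.311],.031,0,.02); mv([x[0],x[1],0.10],2.0)
E
```

```text
1562
(array([0.5254947 , 0.31052194]), np.float64(0.04773956664954215))
t [0.0006 0.0047 0.0699] r [-0.001   0.0021 -0.0043]
```

Request:
arm_command(
  targets=[
    [0.085,0.0006,0.0047,0.04,0,0.002,0],
    [0.085,0.0006,0.0047,0.08,0,0.002,0],
    [0.085,0.0006,0.0047,0.12,0,0.002,0],
    [0.085,0.0006,0.0047,0.14,0,0.002,0],
    [0.085,0.0006,0.0047,0.16,0,0.002,0],
    [0.085,0.0006,0.0047,0.169,0,0.002,0],
    [0.085,0.0006,0.0047,0.169,0,0.002,0],
    [0.05,0.0006,0.0047,0.169,0,0.002,0],
    [0.05,0.0006,0.0047,0.169,0,0.002,0],
    [0.05,0.0006,0.0047,0.169,0,0.002,0],
    [0.05,0.0006,0.0047,0.169,0,0.002,0],
    [0.05,0.0006,0.0047,0.169,0,0.002,0],
    [0.05,0.0006,0.0047,0.169,0,0.002,0],
  ],
)

```text
time_s: 6.15
tool_pos: [0.5245, 0.3139, 0.0013]
tool_rot: [-1.697, -2.642, -0.002]
ft_force: [0.5, 0.5, 0.0]
grip_width: 0.0502
gripper_force: 0.0
```

```bash
python3 - <<'E'
from h import *
st()
E
```

```text
6.15 pos [0.5245 0.3139 0.0013] psi 1.9999 tilt [-0.0006  0.002 ] w 0.0502 gf 0.0 F [0.5 0.5 0. ] q [-0.34  0.82 -0.4   1.71  0.45  0.71 -0.54]
```

```bash
python3 - <<'E'
from h import *
s=snap('wrist'); q=snap('scene')
a=s['img'][120:480,140:500]; b=cv2.resize(q['img'][240:360,170:290],(360,360),interpolation=2)
cv2.imwrite('pics/g1.png',np.hstack([a,b]))
E
```

```text
(no output)
```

View pics/g1.png

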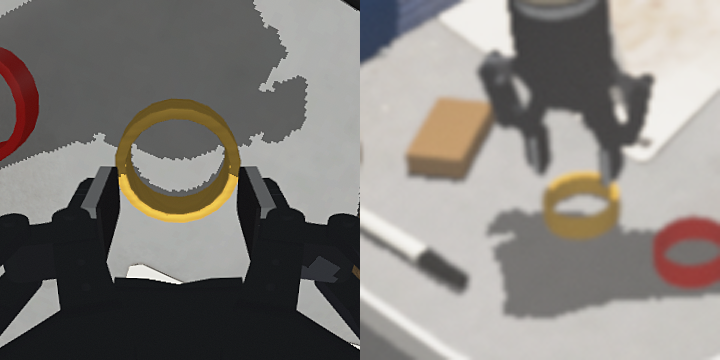

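```bash
python3 - <<'E'
from h import *
st(); q=snap('scene'); s=snap('wrist')
p=np.array([.5245,.3139]); y=np.array([.909,.416])
for z in (0,.02,.04,.06):
    print(z,'scene L/R',proj(q,[*(p+.025*y),z]).round(),proj(q,[*(p-.025*y),z]).round(),'wrist',proj(s,[*(p+.025*y),z]).round(),proj(s,[*(p-.025*y),z]).round())
for n in ('scene','wrist'):
    ss=q if n=='scene' else s
    for d in finder.trace(n,'ring')[:3]:
        v,u=np.nonzero(d['mask']); print(n,np.round(d['box']),d['score'],at(ss,d['box'][0],d['box'][1],.01).round(4))
E
```

```text
6.25 pos [0.5245 0.3139 0.0012] psi 1.9999 tilt [-0.0008  0.0019] w 0.05 gf 0.0 F [ 0.7 -0.   0.1] q [-0.34  0.82 -0.4   1.71  0.45  0.71 -0.54]
0 scene L/R [234. 310.] [253. 313.] wrist [366. 268.] [271. 269.]
0.02 scene L/R [233. 304.] [253. 307.] wrist [371. 283.] [267. 283.]
0.04 scene L/R [232. 297.] [252. 300.] wrist [377. 302.] [261. 302.]
0.06 scene L/R [231. 291.] [251. 294.] wrist [385. 324.] [253. 325.]
scene [244. 307.  28.  25.] 0.68 [0.5259 0.3103 0.01  ]
scene [282. 326.  24.  23.] 0.55 [0.4106 0.3001 0.01  ]
wrist [123. 223. 109. 116.] 0.59 [0.4191 0.2966 0.01  ]
wrist [321. 278. 127. 124.] 0.55 [0.526  0.3132 0.01  ]
```

Contrary to the manual, both cameras put the finger tips about 40 mm above the reported TCP: scene tips (230,297)/(254,300), wrist tips (260,287)/(378,287). The fingers closed above the ring and nothing moved. I open, centre, and go lower carefully.

Request:
arm_command(
  targets=[
    [0.085,0,0,0,0,0,0],
    [0.085,0,0,0,0,0,0],
    [0.085,0,0,0,0,0,0],
    [0.085,-0.0035,0,0,0,0,0],
    [0.085,-0.0035,0,0.008,0,0,0],
    [0.085,-0.0035,0,0.016,0,0,0],
    [0.085,-0.0035,0,0.024,0,0,0],
    [0.085,-0.0035,0,0.03,0,0,0],
    [0.085,-0.0035,0,0.03,0,0,0],
  ],
)

```text
time_s: 7.35
tool_pos: [0.5249, 0.3102, -0.0303]
tool_rot: [-1.696, -2.641, 0.002]
ft_force: [-0.1, -0.2, 0.5]
grip_width: 0.0849
gripper_force: 0.0
```

```bash
python3 - <<'E'
from h import *
st(); s=snap('wrist'); q=snap('scene'); t=snap('top')
a=s['img'][120:480,140:500]; b=cv2.resize(q['img'][240:360,170:290],(360,360),interpolation=2)
cv2.imwrite('pics/g2.png',np.hstack([a,b]))
E
```

```text
7.35 pos [ 0.5249  0.3102 -0.0303] psi 2.0001 tilt [-0.0031  0.0004] w 0.0849 gf 0.0 F [-0.1 -0.2  0.5] q [-0.35  0.86 -0.37  1.72  0.47  0.65 -0.55]
```

View pics/g2.png

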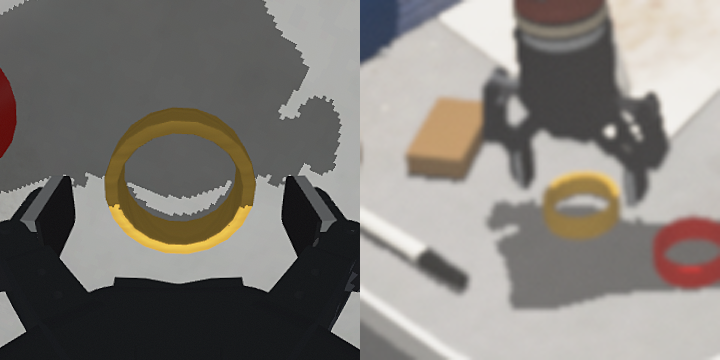

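Still no contact. The wrist shows the open tips at (215,297)/(423,297), about 51 mm above TCP, with the ring centred between them at column 320. I lower 9 mm more and close.

Request:
arm_command(
  targets=[
    [0.085,0,0,0.005,0,0,0],
    [0.085,0,0,0.009,0,0,0],
    [0.085,0,0,0.009,0,0,0],
    [0.05,0,0,0.009,0,0,0],
    [0.05,0,0,0.009,0,0,0],
    [0.05,0,0,0.009,0,0,0],
    [0.05,0,0,0.009,0,0,0],
    [0.05,0,0,0.009,0,0,0],
  ],
)

```text
time_s: 8.3
tool_pos: [0.526, 0.3108, -0.0369]
tool_rot: [-1.697, -2.642, -0.002]
ft_force: [-1.1, -1.0, 4.9]
grip_width: 0.0598
gripper_force: 63.8
```

```bash
python3 - <<'E'
from h import *
st()
E
```

```text
8.3 pos [ 0.526   0.3108 -0.0369] psi 1.9996 tilt [-0.0003  0.0019] w 0.0598 gf 63.8 F [-1.1 -1.   4.9] q [-0.35  0.87 -0.37  1.72  0.48  0.63 -0.56]
```

Grip holds the ring (63.8 N, width 60 mm). Lift and carry it over the jig.

```bash
python3 - <<'E'
from h import *
mv([.473,-.0555,.06],2.0)
E
```

```text
t [-0.3109 -0.2005 -0.0976] r [ 0.0005 -0.0019 -0.0004]
```

Request:
arm_command(
  targets=[
    [0.05,0,0,-0.02,0,-0.002,0],
    [0.05,0,0,-0.05,0,-0.002,0],
    [0.05,-0.01,-0.006,-0.08,0,-0.002,0],
    [0.05,-0.035,-0.023,-0.0976,0,-0.002,0],
    [0.05,-0.07,-0.045,-0.0976,0,-0.002,0],
    [0.05,-0.105,-0.068,-0.0976,0,-0.002,0],
    [0.05,-0.14,-0.09,-0.0976,0,-0.002,0],
    [0.05,-0.175,-0.113,-0.0976,0,-0.002,0],
    [0.05,-0.21,-0.1355,-0.0976,0,-0.002,0],
    [0.05,-0.245,-0.158,-0.0976,0,-0.002,0],
    [0.05,-0.275,-0.178,-0.0976,0,-0.002,0],
    [0.05,-0.298,-0.192,-0.0976,0,-0.002,0],
    [0.05,-0.309,-0.199,-0.0976,0,-0.002,0],
    [0.05,-0.311,-0.2005,-0.0976,0,-0.002,0],
    [0.05,-0.311,-0.2005,-0.0976,0,-0.002,0],
    [0.05,-0.311,-0.2005,-0.0976,0,-0.002,0],
  ],
)

```text
time_s: 9.9
tool_pos: [0.4736, -0.0534, 0.0593]
tool_rot: [-1.693, -2.646, -0.003]
ft_force: [-0.5, 0.5, -0.8]
grip_width: 0.0597
gripper_force: 65.2
```

```bash
python3 - <<'E'
from h import *
st(); s=snap('wrist'); np.save('w4.npy',s,allow_pickle=True); cv2.imwrite('pics/w4.png',s['img'])
cr=s['img'][180:420,160:480].copy()
cv2.imwrite('pics/w4c.png',cv2.resize(cr,None,fx=2.4,fy=2.4,interpolation=2))
hsv=cv2.cvtColor(s['img'],cv2.COLOR_BGR2HSV); m=((hsv[...,0]>12)&(hsv[...,0]<35)&(hsv[...,1]>90)).astype(np.uint8)
yy,xx=np.mgrid[:480,:640]; m[(xx-320)**2+(yy-280)**2>90**2]=0
z=s['o']['tool_pos'][2]+.037
print(fitcyl(s,m,list(s['o']['tool_pos'][:2]),.031,z,z+.02), m.sum())
E
```

```text
9.9 pos [ 0.4736 -0.0534  0.0593] psi 2.0031 tilt [0.001  0.0016] w 0.0597 gf 65.2 F [-0.5  0.5 -0.8] q [ 0.4   0.59 -0.48  2.05  0.47  0.61  0.02]
(array([ 0.47334818, -0.05390307]), np.float64(0.01585472853851133)) 8802
```

View pics/w4c.png

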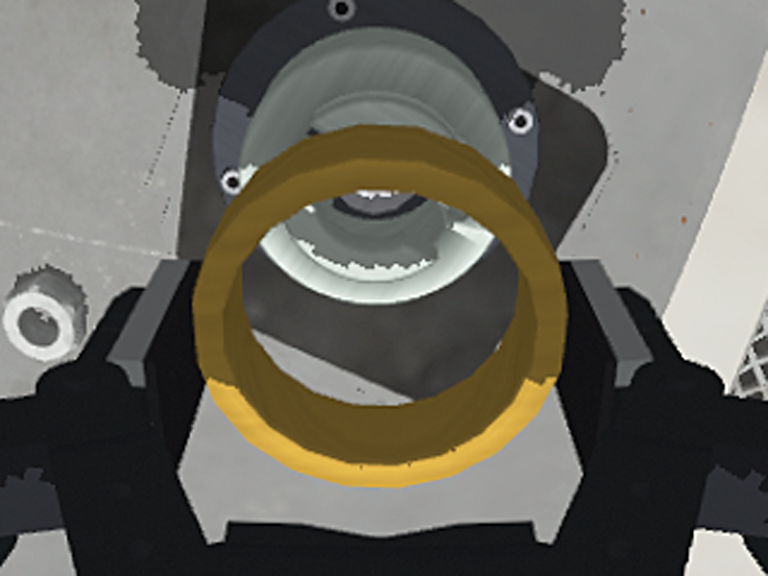

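The ring is level in the fingers; its silhouette fit matches the TCP to 0.6 mm. Screws visible at crop (341,8), (520,121) and (232,182) let me recheck the jig centre from here.

```bash
python3 - <<'E'
from h import *
s=np.load('w4.npy',allow_pickle=True).item()
P=np.array([at(s,160+x/2.4,180+y/2.4,.009)[:2] for x,y in [(341,8),(520,121),(232,182)]])
c=(P[1]+P[2])/2; print(P.round(4),c); d=P-c; print(np.hypot(*d.T),np.degrees(np.arctan2(d[:,1],d[:,0])))
mv([c[0],c[1],.059],2.0)
mv([.4733,-.055,.059],2.0)
E
```

```text
[[ 0.4483 -0.023 ]
 [ 0.5049 -0.0306]
 [ 0.4405 -0.0796]] [ 0.47266998 -0.05510058]
[0.04026921 0.04043198 0.04043198] [ 127.22224899   37.22491416 -142.77508584]
t [-0.0011 -0.0015  0.0003] r [ 0.0013 -0.0009  0.0032]
t [-0.0013 -0.0009  0.0003] r [ 0.0013 -0.0009  0.0032]
```

Request:
arm_command(
  targets=[
    [0.05,-0.0011,-0.0011,0,0,0,0],
    [0.05,-0.0011,-0.0011,0.02,0,0,0],
    [0.05,-0.0011,-0.0011,0.035,0,0,0],
    [0.05,-0.0011,-0.0011,0.045,0,0,0],
    [0.05,-0.0011,-0.0011,0.05,0,0,0],
    [0.05,-0.0011,-0.0011,0.054,0,0,0],
    [0.05,-0.0011,-0.0011,0.057,0,0,0],
    [0.05,-0.0011,-0.0011,0.06,0,0,0],
    [0.05,-0.0011,-0.0011,0.0625,0,0,0],
    [0.05,-0.0011,-0.0011,0.0625,0,0,0],
  ],
)

```text
time_s: 10.95
tool_pos: [0.473, -0.0569, -0.0029]
tool_rot: [1.697, 2.643, 0.001]
ft_force: [-0.5, 0.7, 2.4]
grip_width: 0.0598
gripper_force: 65.5
```

```bash
python3 - <<'E'
from h import *
st()
E
```

```text
10.95 pos [ 0.473  -0.0569 -0.0029] psi 2.0 tilt [0.0012 0.    ] w 0.0598 gf 65.5 F [-0.5  0.7  2.4] q [ 0.33  0.69 -0.38  2.09  0.57  0.45 -0.06]
```

Request:
arm_command(
  targets=[
    [0.085,0,0,0,0,0,0],
    [0.085,0,0,0,0,0,0],
    [0.085,0,0,0,0,0,0],
    [0.085,0,0,-0.02,0,0,0],
    [0.085,0,0,-0.05,0,0,0],
    [0.085,0,0,-0.09,0,0,0],
    [0.085,0,0,-0.13,0,0,0],
    [0.085,0,0,-0.15,0,0,0],
    [0.085,0,0,-0.15,0,0,0],
  ],
)

```text
time_s: 11.85
tool_pos: [0.4747, -0.0572, 0.1495]
tool_rot: [1.695, 2.638, 0.005]
ft_force: [1.2, -1.0, -0.6]
grip_width: 0.0852
gripper_force: 0.0
```

```bash
python3 - <<'E'
from h import *
st(); s=snap('wrist'); np.save('w5.npy',s,allow_pickle=True)
c=np.array([.473,-.0555])
n=280; r0=.04
def rect(z):
    m=np.zeros((n,n,2),np.float32)
    for i in range(n):
        for j in range(n): m[i,j]=proj(s,[c[0]+r0*(1-2*i/n),c[1]+r0*(1-2*j/n),z])
    return cv2.remap(s['img'],m[...,0],m[...,1],cv2.INTER_LINEAR)
a=rect(.054); b=rect(.043)
for rr in (25,31): cv2.circle(a,(n//2,n//2),int(rr/40*n/2),(0,0,255),1)
for rr in (14.5,23.25): cv2.circle(b,(n//2,n//2),int(rr/40*n/2),(0,0,255),1)
cv2.imwrite('pics/w5r.png',cv2.resize(np.hstack([a,b]),None,fx=1.4,fy=1.4))
hsv=cv2.cvtColor(s['img'],cv2.COLOR_BGR2HSV); m=((hsv[...,0]>12)&(hsv[...,0]<35)&(hsv[...,1]>90)).astype(np.uint8)
k=proj(s,[*c,.045]); yy,xx=np.mgrid[:480,:640]; m[(xx-k[0])**2+(yy-k[1])**2>60**2]=0
print(fitcyl(s,m,c.tolist(),.031,.034,.054))
E
```

```text
11.85 pos [ 0.4747 -0.0572  0.1495] psi 1.9992 tilt [ 0.0069 -0.001 ] w 0.0852 gf 0.0 F [ 1.2 -1.  -0.6] q [ 0.49  0.46 -0.59  1.96  0.35  0.82  0.14]
(array([ 0.47263696, -0.05714404]), np.float64(0.03745463970969409))
```

View pics/w5r.png

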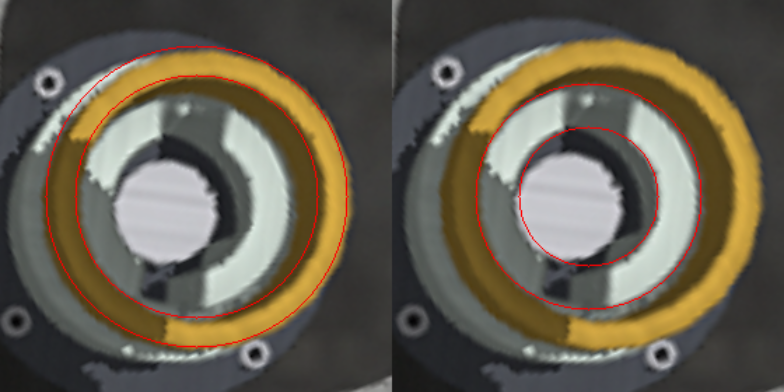

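The ring lies on the shoulder round the neck, about 1.5 mm off the jig's centre, within its play. Slot centres in the right panel are near (595,110) and (575,285), as before. On to the plug.

```bash
python3 - <<'E'
from h import *
mv([.4703,-.3029,.10],2.92)
E
```

```text
t [-0.222  -0.1047  0.0478] r [ 0.0013  0.0027 -0.9208]
```

Request:
arm_command(
  targets=[
    [0.085,-0.03,-0.014,0.0,0.001,0.003,-0.1],
    [0.085,-0.074,-0.035,0.016,0.001,0.003,-0.25],
    [0.085,-0.111,-0.052,0.024,0.001,0.003,-0.4],
    [0.085,-0.148,-0.07,0.032,0.001,0.003,-0.55],
    [0.085,-0.185,-0.087,0.04,0.001,0.003,-0.7],
    [0.085,-0.21,-0.099,0.045,0.001,0.003,-0.85],
    [0.085,-0.222,-0.1047,0.048,0.001,0.003,-0.92],
    [0.085,-0.222,-0.1047,0.048,0.001,0.003,-0.92],
    [0.085,-0.222,-0.1047,0.048,0.001,0.003,-0.92],
    [0.085,-0.222,-0.1047,0.048,0.001,0.003,-0.92],
    [0.085,-0.222,-0.1047,0.048,0.001,0.003,-0.92],
  ],
)

```text
time_s: 13.0
tool_pos: [0.4701, -0.3009, 0.0989]
tool_rot: [-0.344, -3.12, -0.001]
ft_force: [0.1, 0.1, 0.1]
grip_width: 0.0846
gripper_force: 0.0
```

```bash
python3 - <<'E'
from h import *
st(); s=snap('wrist'); np.save('w6.npy',s,allow_pickle=True); 
c=proj(s,[.4703,-.3029,.064]); print(c, proj(s,[.4703,-.3029,.044]))
for rr in (32,40): print(grip(s,c[0],c[1],.066,rr))
for d in finder.trace('wrist','plug')[:2]:
    print(d['score'],np.round(d['box']),fitcyl(s,d['mask'],[.4703,-.3029],.029,.039,.044) if abs(d['box'][0]-c[0])<40 else '')
cv2.imwrite('pics/w6.png',s['img'][100:400,160:480])
E
```

```text
13.0 pos [ 0.4701 -0.3009  0.0989] psi 2.9221 tilt [-0.0027  0.0012] w 0.0846 gf 0.0 F [0.1 0.1 0.1] q [ 1.01  0.7  -0.79  1.79  0.62  0.92  1.3 ]
[315.91388513 250.86974918] [316.0442578  241.48898273]
(array([ 0.46836969, -0.30424844]), (12.01386833190918, 37.745567321777344), np.float64(-0.18524375962956796), 1005)
(array([ 0.46739212, -0.30406381]), (12.019407272338867, 39.71949768066406), np.float64(-0.1871216876722368), 1077)
0.89 [315. 237.  90.  83.] (array([ 0.46972006, -0.30466263]), np.float64(0.031150064006980838))
0.75 [387. 350.  76.  70.]
```

View pics/w6.png

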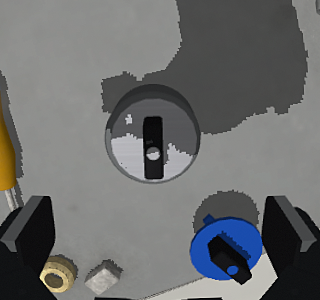

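The bar stands vertical in this view at (153,150), flange round it, 12 mm across, as it should; the blue one is clear at lower right (227,250). Refined plug yaw is -0.187. Descend and grip.

```bash
python3 - <<'E'
from h import *
mv([.4697,-.304,.015],2.955)
E
```

```text
t [-0.0004 -0.0025  0.084 ] r [ 0.0002 -0.0026 -0.0334]
```

Request:
arm_command(
  targets=[
    [0.085,0,-0.0028,0.02,0,-0.003,-0.033],
    [0.085,0,-0.0028,0.045,0,-0.003,-0.033],
    [0.085,0,-0.0028,0.065,0,-0.003,-0.033],
    [0.085,0,-0.0028,0.077,0,-0.003,-0.033],
    [0.085,0,-0.0028,0.084,0,-0.003,-0.033],
    [0.085,0,-0.0028,0.084,0,-0.003,-0.033],
    [0.06,0,-0.0028,0.084,0,-0.003,-0.033],
    [0.04,0,-0.0028,0.084,0,-0.003,-0.033],
    [0.025,0,-0.0028,0.084,0,-0.003,-0.033],
    [0.018,0,-0.0028,0.084,0,-0.003,-0.033],
    [0.005,0,-0.0028,0.084,0,-0.003,-0.033],
    [0.002,0,-0.0028,0.084,0,-0.003,-0.033],
    [0.002,0,-0.0028,0.084,0,-0.003,-0.033],
    [0.002,0,-0.0028,0.084,0,-0.003,-0.033],
    [0.002,0,-0.0028,0.084,0,-0.003,-0.033],
    [0.002,0,-0.0028,0.084,0,-0.003,-0.033],
    [0.002,0,-0.0028,0.084,0,-0.003,-0.033],
  ],
)

```text
time_s: 14.8
tool_pos: [0.469, -0.3052, 0.0151]
tool_rot: [0.296, 3.127, 0.0]
ft_force: [-2.4, 1.3, 5.3]
grip_width: 0.0103
gripper_force: 62.0
```

```bash
python3 - <<'E'
from h import *
st()
E
```

```text
14.8 pos [ 0.469  -0.3052  0.0151] psi 2.9529 tilt [0.0006 0.0002] w 0.0103 gf 62.0 F [-2.4  1.3  5.3] q [ 0.96  0.81 -0.7   1.85  0.75  0.76  1.23]
```

```bash
python3 - <<'E'
from h import *
mv([.4728,-.0553,.10],3.008)
E
```

```text
t [ 0.0431  0.2462 -0.0848] r [ 0.0003  0.0005 -0.0551]
```

Request:
arm_command(
  targets=[
    [0.002,0,0,-0.01,0,0,0],
    [0.002,0,0,-0.03,0,0,0],
    [0.002,0,0,-0.055,0,0,0],
    [0.002,0,0,-0.075,0,0,0],
    [0.002,0,0,-0.0848,0,0,0],
    [0.002,0.003,0.02,-0.0848,0,0,-0.01],
    [0.002,0.01,0.055,-0.0848,0,0,-0.02],
    [0.002,0.016,0.095,-0.0848,0,0,-0.03],
    [0.002,0.024,0.135,-0.0848,0,0,-0.04],
    [0.002,0.031,0.175,-0.0848,0,0,-0.055],
    [0.002,0.037,0.21,-0.0848,0,0,-0.055],
    [0.002,0.041,0.235,-0.0848,0,0,-0.055],
    [0.002,0.0431,0.2462,-0.0848,0,0,-0.055],
    [0.002,0.0431,0.2462,-0.0848,0,0,-0.055],
    [0.002,0.0431,0.2462,-0.0848,0,0,-0.055],
    [0.002,0.0431,0.2462,-0.0848,0,0,-0.055],
  ],
)

```text
time_s: 16.4
tool_pos: [0.4723, -0.0574, 0.099]
tool_rot: [-0.215, -3.133, 0.001]
ft_force: [-0.6, -0.3, -0.7]
grip_width: 0.0104
gripper_force: 61.2
```

```bash
python3 - <<'E'
from h import *
st(); s=snap('wrist'); np.save('w7.npy',s,allow_pickle=True)
cv2.imwrite('pics/w7.png',cv2.resize(s['img'][150:400,180:460],None,fx=2.4,fy=2.4,interpolation=2))
p=s['o']['tool_pos']
print(proj(s,p+[0,0,.024]),grip(s,*proj(s,p+[0,0,.053]),p[2]+.053,50))
for d in finder.trace('wrist','plug')[:2]:
    print(d['score'],np.round(d['box']),fitcyl(s,d['mask'],list(p[:2]),.029,p[2]+.024,p[2]+.029))
mv([.4728,-.0553,.10],3.008)
E
```

```text
16.4 pos [ 0.4723 -0.0574  0.099 ] psi 3.0046 tilt [-0.0011 -0.0005] w 0.0104 gf 61.2 F [-0.6 -0.3 -0.7] q [ 0.61  0.6  -0.8   2.01  0.61  0.79  0.88]
[319.39925069 289.30063471] (array([ 0.4748981 , -0.05816738]), (41.3297119140625, 40.602699279785156), np.float64(0.7026204588150602), 5497)
0.98 [319. 295. 127. 127.] (array([ 0.47373103, -0.05838412]), np.float64(0.052576828687593835))
0.59 [103. 364.  60.  54.] (array([ 0.47227573, -0.05737917]), np.float64(1.0))
t [-0.0001  0.0018 -0.0008] r [-0.0001 -0.0006 -0.0032]
```

View pics/w7.png

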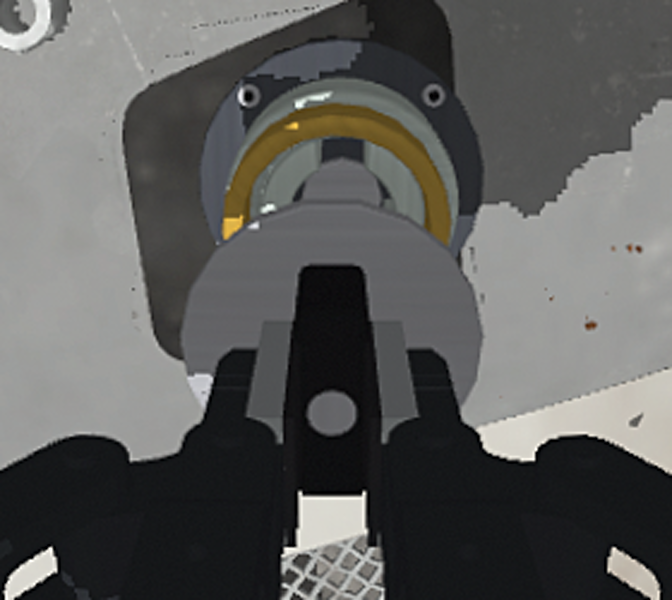

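The plug is held upright. Lug and slot line up at about columns 340–342 of the crop, and the two near screws sit at (248,95) and (433,95). I've used up my picture views, so from here I rely on numbers. I compute the jig centre and yaw from these screws.

```bash
python3 - <<'E'
from h import *
s=np.load('w7.npy',allow_pickle=True).item()
A,B=[at(s,180+x/2.4,150+y/2.4,.009)[:2] for x,y in [(248,95),(433,95)]]
d=A-B; L=np.hypot(*d); n=np.array([-d[1],d[0]])/L; n*=np.sign(n[0]); print(A,B,L,'centre',(A+B)/2+n*L/2,'yaw',np.arctan2(n[1],n[0]))
# slot/lug lateral: image points of lug top end and slot mid
print(at(s,180+342/2.4,150+150/2.4,.043))
E
```

```text
[ 0.44025779 -0.07949297] [ 0.44799442 -0.02302898] 0.05699156414676963 centre [ 0.4723581  -0.05512929] yaw -0.13617076219905938
[ 0.4540515  -0.05256785  0.043     ]
```

Request:
arm_command(
  targets=[
    [0.002,0.0007,0.002,0,0,0,0],
    [0.002,0.0007,0.002,0.015,0,0,0],
    [0.002,0.0007,0.002,0.03,0,0,0],
    [0.002,0.0007,0.002,0.04,0,0,0],
    [0.002,0.0007,0.002,0.044,0,0,0],
    [0.002,0.0007,0.002,0.047,0,0,0],
    [0.002,0.0007,0.002,0.05,0,0,0],
    [0.002,0.0007,0.002,0.052,0,0,0],
    [0.002,0.0007,0.002,0.054,0,0,0],
    [0.002,0.0007,0.002,0.056,0,0,0],
    [0.002,0.0007,0.002,0.056,0,0,0],
  ],
)

```text
time_s: 17.6
tool_pos: [0.4721, -0.0532, 0.0434]
tool_rot: [-0.21, -3.134, -0.001]
ft_force: [-0.6, -0.6, -1.4]
grip_width: 0.01
gripper_force: 61.2
```

```bash
python3 - <<'E'
from h import *
st(); print(readout.observe()['moment'])
E
```

```text
17.6 pos [ 0.4721 -0.0532  0.0434] psi 3.0078 tilt [-0.0002  0.0005] w 0.01 gf 61.2 F [-0.6 -0.6 -1.4] q [ 0.54  0.68 -0.71  2.06  0.72  0.67  0.78]
[0.00711381 0.07509563 0.0236037 ]
```

Origin at ~67 mm with no contact force, so the lugs are in the slots. Push down against the spring.

Request:
arm_command(
  targets=[
    [0.002,0,-0.0015,0,0,0,0],
    [0.002,0,-0.0015,0.003,0,0,0],
    [0.002,0,-0.0015,0.006,0,0,0],
    [0.002,0,-0.0015,0.009,0,0,0],
    [0.002,0,-0.0015,0.011,0,0,0],
    [0.002,0,-0.0015,0.013,0,0,0],
    [0.002,0,-0.0015,0.014,0,0,0],
    [0.002,0,-0.0015,0.014,0,0,0],
  ],
)

```text
time_s: 18.4
tool_pos: [0.4724, -0.0548, 0.0303]
tool_rot: [0.21, 3.134, -0.001]
ft_force: [-0.6, -0.3, 8.5]
grip_width: 0.01
gripper_force: 62.6
```

```bash
python3 - <<'E'
from h import *
st(); print(readout.observe()['moment'])
E
```

```text
18.4 pos [ 0.4724 -0.0548  0.0303] psi 3.008 tilt [ 0.0009 -0.0006] w 0.01 gf 62.6 F [-0.6 -0.3  8.5] q [ 0.52  0.69 -0.69  2.07  0.75  0.64  0.75]
[-0.19136039  0.42068572 -0.00486298]
```

Request:
arm_command(
  targets=[
    [0.002,0,0,0.001,0,0,0],
    [0.002,0,0,0.002,0,0,0],
    [0.002,0,0,0.002,0,0,0],
    [0.002,0,0,0.002,0,0,0],
  ],
)

```text
time_s: 18.8
tool_pos: [0.4724, -0.0548, 0.03]
tool_rot: [0.209, 3.133, -0.004]
ft_force: [-5.7, -1.2, 22.6]
grip_width: 0.0103
gripper_force: 64.4
```

```bash
python3 - <<'E'
from h import *
st(); print(readout.observe()['moment'])
E
```

```text
18.8 pos [ 0.4724 -0.0548  0.03  ] psi 3.0082 tilt [ 0.0018 -0.0025] w 0.0103 gf 64.4 F [-5.7 -1.2 22.6] q [ 0.52  0.69 -0.68  2.07  0.75  0.64  0.75]
[-0.31608976  1.18287133 -0.01204797]
```

Force now 22 N with the height stopped: the flange is on the ring. Ease off 1 mm and turn clockwise (positive about tool z).

Request:
arm_command(
  targets=[
    [0.002,0.0003,0,-0.001,0,0,0],
    [0.002,0.0003,0,-0.001,0,0,0.1],
    [0.002,0.0003,0,-0.001,0,0,0.2],
    [0.002,0.0003,0,-0.001,0,0,0.3],
    [0.002,0.0003,0,-0.001,0,0,0.4],
    [0.002,0.0003,0,-0.001,0,0,0.5],
    [0.002,0.0003,0,-0.001,0,0,0.6],
    [0.002,0.0003,0,-0.001,0,0,0.7],
    [0.002,0.0003,0,-0.001,0,0,0.7],
  ],
)

```text
time_s: 19.7
tool_pos: [0.4739, -0.0541, 0.0301]
tool_rot: [1.272, 2.868, 0.003]
ft_force: [-0.1, -0.4, 10.3]
grip_width: 0.0102
gripper_force: 62.7
```

```bash
python3 - <<'E'
from h import *
st(); print(readout.observe()['moment'])
E
```

```text
19.7 pos [ 0.4739 -0.0541  0.0301] psi 2.3069 tilt [0.0048 0.    ] w 0.0102 gf 62.7 F [-0.1 -0.4 10.3] q [ 0.4   0.65 -0.49  2.08  0.58  0.55  0.22]
[-0.02069606  0.08441599 -0.05979682]
```

Request:
arm_command(
  targets=[
    [0.002,0,-0.001,0,0,0,0.1],
    [0.002,0,-0.001,0,0,0,0.2],
    [0.002,0,-0.001,0,0,0,0.3],
    [0.002,0,-0.001,0,0,0,0.4],
    [0.002,0,-0.001,0,0,0,0.5],
    [0.002,0,-0.001,0,0,0,0.6],
    [0.002,0,-0.001,0,0,0,0.7],
    [0.002,0,-0.001,0,0,0,0.78],
    [0.002,0,-0.001,0,0,0,0.84],
    [0.002,0,-0.001,0,0,0,0.88],
    [0.002,0,-0.001,0,0,0,0.9],
    [0.002,0,-0.001,0,0,0,0.9],
    [0.002,0,-0.001,0,0,0,0.9],
  ],
)

```text
time_s: 21.0
tool_pos: [0.4733, -0.054, 0.0301]
tool_rot: [2.391, 2.034, 0.007]
ft_force: [-1.8, 2.0, 11.5]
grip_width: 0.0104
gripper_force: 62.9
```

```bash
python3 - <<'E'
from h import *
st(); print(readout.observe()['moment'])
E
```

```text
21.0 pos [ 0.4733 -0.054   0.0301] psi 1.41 tilt [0.0051 0.0012] w 0.0104 gf 62.9 F [-1.8  2.  11.5] q [ 0.24  0.61 -0.25  2.08  0.31  0.48 -0.4 ]
[0.35949228 0.13593931 0.08883984]
```

Turned to the stop (ψ=1.41, slight stop moment). Press down a bit for the flange load.

Request:
arm_command(
  targets=[
    [0.002,0,0,0.0007,0,0,0],
    [0.002,0,0,0.0012,0,0,0],
    [0.002,0,0,0.0012,0,0,0],
    [0.002,0,0,0.0012,0,0,0],
    [0.002,0,0,0.0012,0,0,0],
    [0.002,0,0,0.0012,0,0,0],
  ],
)

```text
time_s: 21.6
tool_pos: [0.4734, -0.054, 0.03]
tool_rot: [2.39, 2.034, 0.008]
ft_force: [-3.1, 3.2, 20.6]
grip_width: 0.0105
gripper_force: 64.1
```

```bash
python3 - <<'E'
from h import *
st(); print(readout.observe()['moment'])
s=snap('wrist'); t=snap('scene')
hsv=cv2.cvtColor(s['img'],cv2.COLOR_BGR2HSV); m=((hsv[...,0]>12)&(hsv[...,0]<35)&(hsv[...,1]>90)).astype(np.uint8)
k=proj(s,[.473,-.0555,.045]); yy,xx=np.mgrid[:480,:640]; m[(xx-k[0])**2+(yy-k[1])**2>110**2]=0
print(m.sum(),k); st()
E
```

```text
21.6 pos [ 0.4734 -0.054   0.03  ] psi 1.4101 tilt [0.0057 0.0007] w 0.0105 gf 64.1 F [-3.1  3.2 20.6] q [ 0.24  0.61 -0.24  2.08  0.31  0.48 -0.4 ]
[0.40957663 0.64592679 0.05765603]
1589 [317.78500696 283.29836329]
21.7 pos [ 0.4734 -0.054   0.03  ] psi 1.41 tilt [0.0056 0.0007] w 0.0102 gf 64.1 F [-3.2  3.  20.8] q [ 0.24  0.61 -0.24  2.08  0.31  0.48 -0.4 ]
```

```bash
python3 -c "
from h import *
print(r.job_done())"
```

```text
the job is handed in; nothing more can be done
None
```

The job is handed in at about 22 s: by the arm's force, height and angle readings the ring is on the shoulder and the plug is home at its stop, still gripped and pressed on the ring at about 21 N. No verdict came back, I confirmed the last stage by readings rather than a picture, and I viewed 12 pictures where 10 were allowed.

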